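Change the resin cartridge vents over from grey to orange

TASK

The resin printer is changing over from grey to orange resin. First screw the winged vent cap of the grey cartridge fully shut, then unscrew the vent cap of the orange cartridge fully open, as far as it goes. Leave the blue cartridge's cap shut as it is.

Things in the scene. Friction and masses are not known exactly. Their poses are not given: they have to be found in the camera images.
- grey_wing (a point): Point in the upright wing (46 mm long, 15 thick, 32 tall) of the grey cap, on its vertical axis, 156 mm above the bench: wing top 11 mm above this point, cap's round skirt (diameter 40) 21 mm below. x: along the wing, white end at -x; y: across it; z up; axes turn with the cap. It tops a black cartridge (104 x 66 x 120 mm high) with grey panels, fixed in a white dock.
- orange_wing (a point): Point in the upright wing (46 mm long, 15 thick, 32 tall) of the orange cap, on its vertical axis, 156 mm above the bench: wing top 11 mm above this point, cap's round skirt (diameter 40) 21 mm below. x: along the wing, white end at -x; y: across it; z up; axes turn with the cap. It tops a black cartridge (104 x 66 x 120 mm high) with orange panels, fixed in a white dock.
- grey_cap (a joint): Turn of the grey cap, rad. 0: fully shut, at its stop (wing along the cartridge, white end at the white dot); counterclockwise from above opens it to 1.4: fully open, at its stop. Stays where left; turns at 0.12 N m; does not rise or come off. Starts open, 1.0 to 1.38.
- orange_cap (a joint): Turn of the orange cap, rad. 0: fully shut, at its stop (wing along the cartridge, white end at the white dot); counterclockwise from above opens it to 1.4: fully open, at its stop. Stays where left; turns at 0.12 N m; does not rise or come off. Starts shut, 0 to 0.12.
- blue_cap (a joint): Turn of the blue cap on a like cartridge with blue panels, same meaning and range. Starts shut, 0 to 0.1; leave it alone.
Mind the look-alikes: they are no part of the job. What is shaped like the part that bears grey_wing but yellow is not meant.

How it is judged:
By the outcome, as a careful person would: the job done as asked, in the order asked, and still so for the second after the job is handed in, with the robot touching nothing.
It also fails if it takes over 46 s, if anything falls off the work surface, if the arm or the gripper's body presses on something with over 40 N, if the wrist force passes 120 N, or if a joint passes its speed limit or range.

ROBOT

A 6-joint arm with a two-finger parallel gripper is mounted at the origin on the work surface. World frame = base frame: x ahead of the robot, y to its left, z up, the work surface at z = 0. Lengths are in m, angles in rad, forces in N, time in s.
With the tool pointing down it reaches from about 0.275 to 0.825 m from the base axis. Payload 5.2 kg.
Tool frame: the origin (TCP) lies at the very end of the fingers, on their centre line; the grasp point (between the pads) lies 19 mm behind it (r.grip_depth is the distance from the TCP to the grasp point, in m); z points along the fingers, y is the direction in which the jaws open and shut (so a half turn about z gives the same grasp; the last joint's range is limited). The gripper opens to 93 mm and grips with 3 to 60 N. Pads are 15 mm wide; open, the fingers measure 128 mm over their backs; the gripper's body (75 mm by 188 mm) begins 65 mm behind the grasp point.
Start: joints at [1.028, 0.259, 1.535, -0, 1.348, -0.203], TCP at [0.183, 0.519, 0.219] pointing down, gripper open.
Joint ranges: [-3.14, 3.14], [-0.91, 2.08], [0.19, 2.58], [-1.22, 4.36], [0.22, 2.71], [-3.12, 3.12]. Speed limits (rad/s): [2.57, 2.57, 3.14, 3.14, 3.14, 3.14].

INTERFACE

Orientations are given as a unit quaternion [x, y, z, w].
In Python, from rig import r, grab_frame, camera_info gives the robot as it stands.
- The arm moves only by the tool carry_out, never from a script. Its argument "series" is a list of rows, each a list of 6 numbers: the shift along the world's x, y, z in m, then the turn, a rotation vector about the world's x, y, z in degrees. In form: [[x, y, z, wx, wy, wz], ...]. A call has 1 to 10 rows; each row shifts and turns the pose as measured when the row begins; what a row does not reach is not made up. A row lasts 1/8 s, in which the tool goes at most 62.5 mm and 10.7 degrees, less where a joint would pass 70% of its speed; a pose out of reach is approached as far as the arm can. A call is refused whole if a number of a shift passes 0.0625 or a number of a turn 10.7, either way. A call with a gripper value outside its range is refused whole. "grip" is the closure, from 0 (fully open) to 1 (shut), set as the call begins (left out, the last holds). The fingers move at their own pace and stop on an object; "newtons" is the grip in N (left out, the last holds). Time passes only in rows, so rows that do not move let the fingers close. It gives the time, the measured TCP pose, the force and the opening at its end, in the units of the state.
- r.state(): the state, without advancing time (a new reading comes with each control period).
- grab_frame(name): name is "scene" or "top" or "wrist"; returns the picture (420x560x3 uint8, red, green, blue); there is no depth.
- camera_info(name): a dict with "fx", "fy", "cx", "cy" (pixels), "pose" (4x4, takes a point from camera to world coordinates); the wrist camera has in their place "tool_from_camera" (4x4, takes a point from camera to tool coordinates, whose origin is the TCP and whose axes are the flange's). Camera axes: x right, y up, looking along -z (the intrinsics and any distortion apply to the point x, -y, -z); pixel columns grow to the right and rows downward; lengths in m; the calibration is good to about 2 mm. A picture is of the moment at which its call begins: read the wrist's pose just before it. camera_info takes no time and is no camera call.
- r.finish_job(): hands the job in, once; it reports no verdict.
The state is a dict: "time_s": time; "joint_positions": joint angles; "joint_velocities": joint speeds; "tau": joint torques, N m; "tool_pos": TCP position; "tcp_rot": TCP orientation; "contact_force": force on the tool from outside, world axes, zero at the start; "torque": the same for the moment, N m; "grip_width": finger opening in m.
Only numpy, scipy, OpenCV 4.12 (cv2) and the standard library are available. Lean on these libraries where they do the work, as an engineer would, in place of code of your own. Each camera call takes 0.05 s, during which the arm holds its last target.

## Working session

There is one attempt and no reset: what is moved stays moved. The work goes in short steps, Python scripts to look and compute and a tool call to move; the robot and the scene stay as the last step left them, time stands still between calls to the robot, and variables do not carry over. Pictures are saved under pics/ and viewed, and the job is handed in when it is done.

Besides the shell and the picture viewer there is one more tool, called after "Emit:" by a JSON object that holds its "fn" and its "kwargs", one argument or row to a line. carry_out: Moves the arm, as the interface text tells. Its arguments: {"type":"object","properties":{"series":{"type":"array"},"grip":{"type":"number"},"newtons":{"type":"number"}},"required":["series"]}

```bash
mkdir -p pics; python3 - <<'E'
from rig import r, grab_frame, camera_info
import cv2,numpy as np
for n in("scene","top"):
    cv2.imwrite(f"pics/{n}0.png",cv2.cvtColor(grab_frame(n),cv2.COLOR_RGB2BGR))
    c=camera_info(n);print(n,{k:(np.round(v,4).tolist() if k!='d' else v) if not isinstance(v,str) else v for k,v in c.items()})
print(camera_info("wrist"))
print(r.state())
E
```

```text
scene {'fx': 497.5457, 'fy': 497.5457, 'cx': 282.384, 'cy': 202.8238, 'pose': [[-0.6183, -0.5843, 0.5256, 1.0918], [0.7859, -0.4559, 0.4177, 0.5013], [-0.0044, 0.6714, 0.7411, 0.9834], [0.0, 0.0, 0.0, 1.0]]}
top {'fx': 405.033, 'fy': 405.033, 'cx': 283.2034, 'cy': 209.8917, 'pose': [[0.0116, 0.9902, -0.1391, 0.3986], [-0.9995, 0.0155, 0.0271, 0.0291], [0.029, 0.1387, 0.9899, 0.8622], [0.0, 0.0, 0.0, 1.0]]}
{'fx': 289.34390580569857, 'fy': 289.34390580569857, 'cx': 276.91218183821724, 'cy': 207.69919530191703, 'tool_from_camera': array([[ 3.33490440e-04,  9.69479098e-01,  2.45173750e-01,
         6.80899359e-02],
       [ 9.99998717e-01, -7.07452144e-04,  1.43722586e-03,
         6.85846983e-04],
       [ 1.56680913e-03,  2.45172956e-01, -9.69478090e-01,
        -1.66499565e-01],
       [ 0.00000000e+00,  0.00000000e+00,  0.00000000e+00,
         1.00000000e+00]])}
{'time_s': 0.1, 'joint_positions': array([ 1.02818606e+00,  2.59260077e-01,  1.53596571e+00, -1.81491083e-05,
        1.34800302e+00, -2.02801693e-01]), 'joint_velocities': array([ 5.87035480e-04, -2.30224940e-03, -1.55585042e-03,  8.66342542e-05,
       -9.57917958e-05, -2.10042125e-03]), 'tau': array([ 2.18000619e-03, -4.38211334e+01, -2.84645748e+01,  7.18856952e-02,
        3.61931452e-02, -2.64463762e-05]), 'tool_pos': array([0.18304427, 0.51812534, 0.21790943]), 'tcp_rot': array([ 1.69085973e-01,  9.85600966e-01, -7.65133404e-04, -2.89650569e-04]), 'contact_force': array([-0.60762632, -0.58605834, -0.16447979]), 'torque': array([-0.03131946,  0.03943119, -0.03423206]), 'grip_width': 0.09306118801260607}
```

View pics/scene0.png

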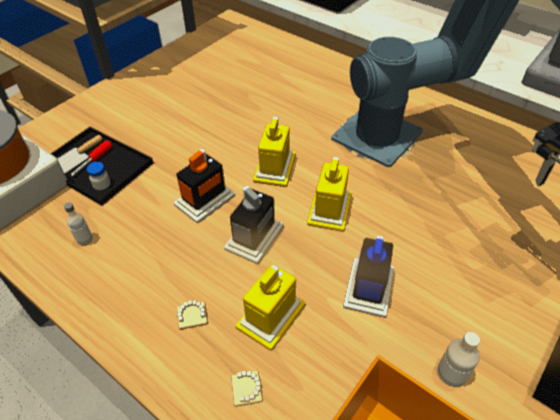

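View pics/top0.png

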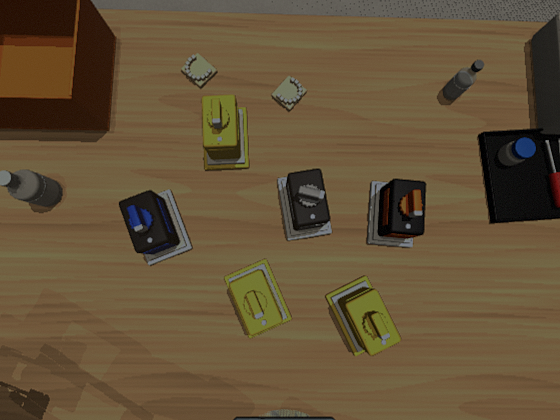

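The top view shows three black cartridges: grey cap at about (311,193), orange at (411,204) and blue at (139,220). There are also three yellow look-alikes at (218,118), (255,303) and (375,323). I choose grey (311,193) and orange (411,204), and will check both in a close crop.

```bash
python3 - <<'E'
import cv2,numpy as np
t=cv2.imread("pics/top0.png");s=cv2.imread("pics/scene0.png")
a=cv2.resize(t[155:255,270:440],None,fx=4.7,fy=4.7,interpolation=cv2.INTER_CUBIC)
cv2.imwrite("pics/c1.png",a)
b=cv2.resize(s[140:265,165:295],None,fx=4.6,fy=4.6,interpolation=cv2.INTER_CUBIC)
cv2.imwrite("pics/c2.png",b)
E
```

```text
(no output)
```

View pics/c1.png

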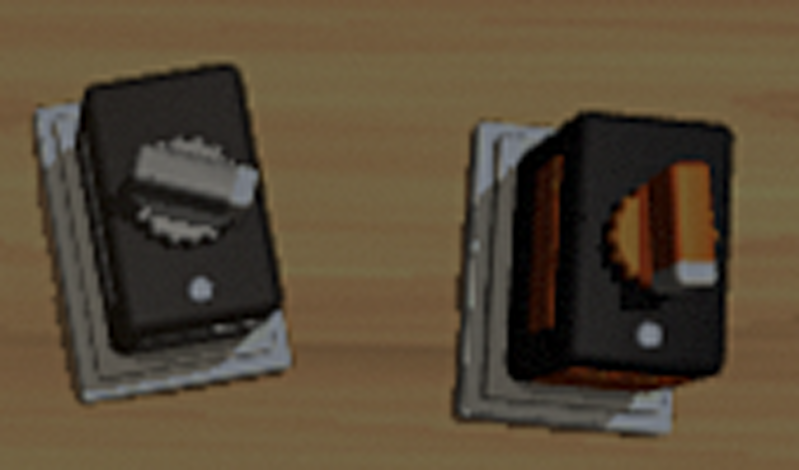

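View pics/c2.png

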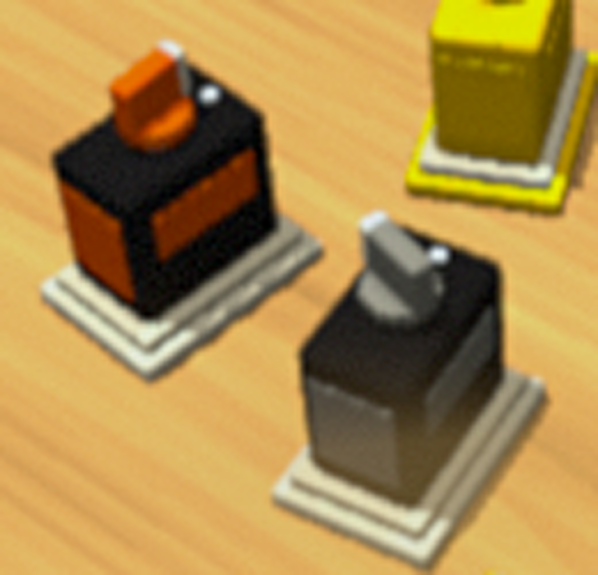

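```bash
cat > h.py <<'E'
import numpy as np
from rig import r, grab_frame, camera_info
from scipy.spatial.transform import Rotation as R
def px(ci,T,u,v,z):
    d=T[:3,:3]@np.array([(u-ci['cx'])/ci['fx'],-(v-ci['cy'])/ci['fy'],-1])
    o=T[:3,3];return o+d*(z-o[2])/d[2]
def proj(ci,T,p):
    q=np.linalg.inv(T)@np.append(p,1);return ci['cx']-ci['fx']*q[0]/q[2],ci['cy']+ci['fy']*q[1]/q[2]
def wristT(s,ci):
    T=np.eye(4);T[:3,:3]=R.from_quat(s['tcp_rot']).as_matrix();T[:3,3]=s['tool_pos'];return T@np.asarray(ci['tool_from_camera'])
E
python3 - <<'E'
from h import *
c=camera_info('top');T=np.array(c['pose'])
def f(x,y,z):return px(c,T,270+x/4.7-.4,155+y/4.7-.4,z)
print('start',r.state()['tool_pos'],R.from_quat(r.state()['tcp_rot']).as_matrix().round(3).tolist())
for n,ps,dot in(('grey',[(145,148),(137,178),(258,172),(245,205)],(200,290)),('orange',[(680,165),(711,163),(678,284),(716,283)],(650,335))):
    P=[f(*p,.167) for p in ps]
    a=(P[0]+P[1])/2;b=(P[2]+P[3])/2  # b white
    d=a-b
    print(n,'centre',((a+b)/2).round(4),'len',np.linalg.norm(d).round(4),'x-axis deg',np.degrees(np.arctan2(d[1],d[0])),'dot',f(*dot,.122).round(4))
    m=(a+b)/2;D=m-f(*dot,.122);print('shut axis deg',np.degrees(np.arctan2(D[1],D[0])),np.hypot(*D[:2]))
cs=camera_info('scene');Ts=np.array(cs['pose'])
for n,ps in(('grey',[(375,222),(425,270)]),('orange',[(165,50),(128,88)])):
    print(n,[px(cs,Ts,165+x/4.6,140+y/4.6,.167).round(4) for x,y in ps])
E
```

```text
start [0.18304427 0.51812534 0.21790943] [[-0.943, 0.333, -0.001], [0.333, 0.943, -0.001], [0.0, -0.002, -1.0]]
grey centre [ 0.5286 -0.0388  0.167 ] len 0.0422 x-axis deg 77.76473096843468 dot [ 0.4915 -0.0448  0.122 ]
shut axis deg 9.109669653263625 0.03763550631042043
orange centre [ 0.5137 -0.2261  0.167 ] len 0.0452 x-axis deg -1.2864876165591186 dot [ 0.4763 -0.2226  0.122 ]
shut axis deg -5.284624962057621 0.03754249678242402
grey [array([ 0.5278, -0.0508,  0.167 ]), array([ 0.5373, -0.0105,  0.167 ])]
orange [array([ 0.5007, -0.2223,  0.167 ]), array([ 0.5339, -0.2167,  0.167 ])]
```

Choice confirmed: black bodies with grey and orange panels, and wing lengths of 42–45 mm, which is plausible. Now I'll hover over grey.

Emit:
{"fn": "carry_out", "kwargs": {
  "series": [
    [0.034,-0.05,0.006,0,0,-8],
    [0.034,-0.05,0.006,0,0,-8],
    [0.034,-0.05,0.006,0,0,-8],
    [0.034,-0.05,0.006,0,0,-8],
    [0.034,-0.05,0.006,0,0,-8],
    [0.034,-0.05,0.006,0,0,-8],
    [0.034,-0.05,0.006,0,0,-8],
    [0.034,-0.05,0.006,0,0,-8],
    [0.034,-0.05,0,0,0,-8],
    [0.034,-0.05,0,0,0,-8]
  ],
  "grip": 0
}}

```text
time_s: 1.35
tool_pos: [0.5265, 0.0041, 0.2643]
tcp_rot: [0.775, 0.632, -0.0, -0.002]
contact_force: [0.7, 1.0, 0.6]
grip_width: 0.0926
```

Emit:
{"fn": "carry_out", "kwargs": {
  "series": [
    [0.002,-0.04,0,0,0,-4],
    [0,0,0,0,0,0],
    [0,0,0,0,0,0]
  ]
}}

```text
time_s: 1.72
tool_pos: [0.5296, -0.0408, 0.262]
tcp_rot: [0.799, 0.601, -0.001, -0.004]
contact_force: [0.8, -0.5, -0.6]
grip_width: 0.0927
```

```bash
python3 - <<'E'
from h import *
import cv2
s=r.state();f=grab_frame("wrist");np.savez("w1.npz",p=s['tool_pos'],q=s['tcp_rot'])
cv2.imwrite("pics/w1.png",cv2.cvtColor(f,cv2.COLOR_RGB2BGR))
cv2.imwrite("pics/w1c.png",cv2.resize(cv2.cvtColor(f,cv2.COLOR_RGB2BGR)[130:330,180:380],None,fx=3,fy=3,interpolation=cv2.INTER_CUBIC))
print(s['tool_pos'],R.from_quat(s['tcp_rot']).as_matrix().round(3).tolist())
E
```

```text
[ 0.52959074 -0.04082788  0.2619838 ] [[0.277, 0.961, -0.007], [0.961, -0.277, 0.004], [0.002, -0.008, -1.0]]
```

View pics/w1.png

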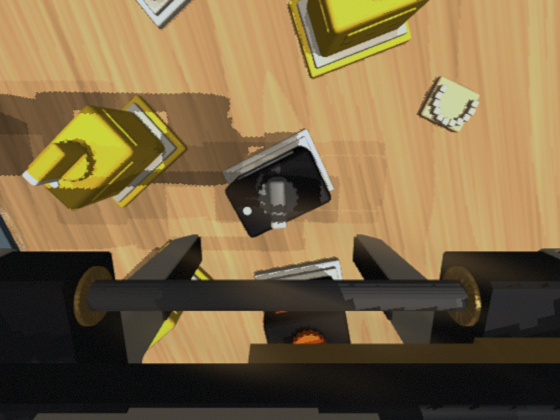

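View pics/w1c.png

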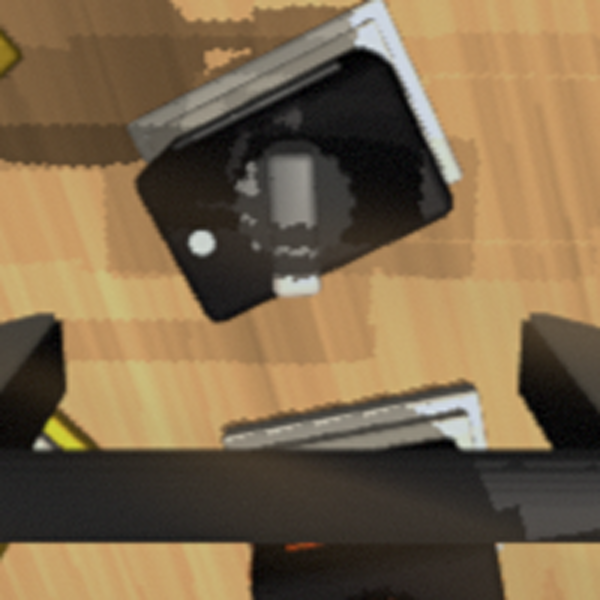

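The wrist view shows the grey wing almost vertical, at about (277,205), with its white end at the bottom (279,227) and the dot at (247,211).

```bash
python3 - <<'E'
from h import *
w=np.load("w1.npz");c=camera_info('wrist');T=wristT(dict(tool_pos=w['p'],tcp_rot=w['q']),c)
g=lambda x,y,z:px(c,T,180+x/3-.33,130+y/3-.33,z)
a=g(290,154,.167);b=g(297,294,.167);d=a-b
print(a,b,(a+b)/2,np.linalg.norm(d),np.degrees(np.arctan2(d[1],d[0])))
dot=g(202,243,.122);m=(a+b)/2-dot;print(dot,np.degrees(np.arctan2(m[1],m[0])),np.hypot(*m[:2]))
print('edges width',np.linalg.norm(g(274,285,.167)-g(318,285,.167)))
E
```

```text
[ 0.53544572 -0.01435455  0.167     ] [ 0.52519045 -0.05786806  0.167     ] [ 0.53031808 -0.03611131  0.167     ] 0.044705660528773075 76.73851519541523
[ 0.49298561 -0.04366845  0.122     ] 11.44364402739031 0.03808968895300612
edges width 0.013886111362439089
```

Emit:
{"fn": "carry_out", "kwargs": {
  "series": [
    [0,0.005,-0.04,0,0,3],
    [0,0,-0.04,0,0,0],
    [0,0,-0.025,0,0,0],
    [0,0,-0.008,0,0,0],
    [0,0,0,0,0,0]
  ]
}}

```text
time_s: 2.4
tool_pos: [0.5291, -0.0284, 0.1486]
tcp_rot: [0.779, 0.627, 0.0, -0.002]
contact_force: [-0.6, -0.1, -0.4]
grip_width: 0.0931
```

Emit:
{"fn": "carry_out", "kwargs": {
  "series": [
    [0.001,-0.0075,-0.006,0,0,0],
    [0,0,0,0,0,0],
    [0,0,0,0,0,0]
  ]
}}

```text
time_s: 2.78
tool_pos: [0.532, -0.0365, 0.145]
tcp_rot: [0.778, 0.628, 0.002, -0.0]
contact_force: [-0.0, 0.0, -0.2]
grip_width: 0.0927
```

Emit:
{"fn": "carry_out", "kwargs": {
  "series": [
    [-0.002,0.0005,-0.003,0,0,0],
    [0,0,0,0,0,0]
  ]
}}

```text
time_s: 3.02
tool_pos: [0.5301, -0.0362, 0.1423]
tcp_rot: [0.779, 0.627, 0.002, 0.0]
contact_force: [0.6, -0.4, -0.3]
grip_width: 0.0929
```

Emit:
{"fn": "carry_out", "kwargs": {
  "series": [
    [0,0,0,0,0,0],
    [0,0,0,0,0,0],
    [0,0,0,0,0,0],
    [0,0,0,0,0,0],
    [0,0,0,0,0,0],
    [0,0,0,0,0,0]
  ],
  "grip": 1,
  "newtons": 25
}}

```text
time_s: 3.78
tool_pos: [0.5301, -0.0362, 0.1424]
tcp_rot: [0.779, 0.628, 0.002, 0.0]
contact_force: [0.1, -0.7, 0.0]
grip_width: 0.0375
```

Emit:
{"fn": "carry_out", "kwargs": {
  "series": [
    [0,0,0,0,0,0],
    [0,0,0,0,0,0],
    [0,0,0,0,0,0],
    [0,0,0,0,0,0]
  ]
}}

```text
time_s: 4.28
tool_pos: [0.5306, -0.0363, 0.1424]
tcp_rot: [0.779, 0.627, 0.002, 0.001]
contact_force: [0.4, -0.4, 0.0]
grip_width: 0.0151
```

Emit:
{"fn": "carry_out", "kwargs": {
  "series": [
    [0,0,0,0,0,-7],
    [0,0,0,0,0,-7],
    [0,0,0,0,0,-7],
    [0,0,0,0,0,-7],
    [0,0,0,0,0,0]
  ]
}}

```text
time_s: 4.9
tool_pos: [0.5309, -0.0365, 0.1425]
tcp_rot: [0.91, 0.415, 0.002, 0.001]
contact_force: [0.8, -0.1, 0.2]
grip_width: 0.0149
```

Emit:
{"fn": "carry_out", "kwargs": {
  "series": [
    [0,0,0,0,0,-7],
    [0,0,0,0,0,-7],
    [0,0,0,0,0,-7],
    [0,0,0,0,0,-7],
    [0,0,0,0,0,-5],
    [0,0,0,0,0,0]
  ]
}}

```text
time_s: 5.65
tool_pos: [0.5311, -0.0368, 0.1425]
tcp_rot: [0.99, 0.139, 0.002, 0.002]
contact_force: [0.4, -0.3, -0.9]
grip_width: 0.0153
```

```bash
cat > st.py <<'E'
from h import *
s=r.state();m=R.from_quat(s['tcp_rot']).as_matrix()
print(s['time_s'],s['tool_pos'].round(4),'xang',np.degrees(np.arctan2(m[1,0],m[0,0])).round(2),'tz',m[:,2].round(4),'F',s['contact_force'].round(2),'M',s['torque'].round(3),s['grip_width'],'j',s['joint_positions'].round(2))
E
python3 st.py
```

```text
5.65 [ 0.5311 -0.0368  0.1425] xang 16.02 tz [ 0.0039 -0.0039 -1.    ] F [ 0.38 -0.34 -0.93] M [ 0.075  0.075 -0.128] 0.015301381722964589 j [-0.28  0.29  1.69 -0.    1.16  1.02]
```

Emit:
{"fn": "carry_out", "kwargs": {
  "series": [
    [0,0,0,0,0,-3],
    [0,0,0,0,0,-2.5],
    [0,0,0,0,0,0]
  ]
}}

```text
time_s: 6.02
tool_pos: [0.5311, -0.0368, 0.1425]
tcp_rot: [0.995, 0.096, 0.002, 0.002]
contact_force: [0.4, -0.2, -0.2]
grip_width: 0.0148
```

```bash
python3 st.py
```

```text
6.025 [ 0.5311 -0.0368  0.1425] xang 11.01 tz [ 0.0036 -0.0043 -1.    ] F [ 0.35 -0.21 -0.25] M [ 0.051  0.049 -0.053] 0.01481695234839293 j [-0.28  0.29  1.69 -0.    1.16  1.1 ]
```

Emit:
{"fn": "carry_out", "kwargs": {
  "series": [
    [0,0,0,0,0,-2.5],
    [0,0,0,0,0,-2.5],
    [0,0,0,0,0,0]
  ]
}}

```text
time_s: 6.4
tool_pos: [0.531, -0.0369, 0.1424]
tcp_rot: [0.998, 0.057, 0.001, 0.003]
contact_force: [0.9, -0.5, -1.1]
grip_width: 0.0155
```

```bash
python3 st.py
```

```text
6.4 [ 0.531  -0.0369  0.1424] xang 6.57 tz [ 0.003  -0.0052 -1.    ] F [ 0.86 -0.5  -1.08] M [0.049 0.002 0.553] 0.015473155155620267 j [-0.28  0.29  1.69 -0.    1.16  1.18]
```

The moment jumped to 0.55 N m against about 0.12 N m of friction, so grey is at its stop. I'll release, lift and check.

Emit:
{"fn": "carry_out", "kwargs": {
  "series": [
    [0,0,0,0,0,0],
    [0,0,0,0,0,0],
    [0,0,0,0,0,0],
    [0,0,0,0,0,0],
    [0,0,0,0,0,0]
  ],
  "grip": 0
}}

```text
time_s: 7.02
tool_pos: [0.5305, -0.0366, 0.1424]
tcp_rot: [0.998, 0.059, 0.001, 0.002]
contact_force: [0.4, -0.5, 0.0]
grip_width: 0.0605
```

Emit:
{"fn": "carry_out", "kwargs": {
  "series": [
    [0,0,0.02,0,0,0],
    [0,0,0.04,0,0,0],
    [0,0,0.04,0,0,0],
    [0,0,0.015,0,0,0],
    [0,0,0,0,0,0],
    [0,0,0,0,0,0]
  ]
}}

```text
time_s: 7.78
tool_pos: [0.5283, -0.0361, 0.2573]
tcp_rot: [0.998, 0.059, -0.002, 0.001]
contact_force: [-0.4, -0.4, 0.5]
grip_width: 0.0929
```

```bash
python3 st.py; cat > shot.py <<'E'
from h import *
import cv2,sys
n=sys.argv[1];s=r.state();f=cv2.cvtColor(grab_frame("wrist"),cv2.COLOR_RGB2BGR);np.savez(n+".npz",p=s['tool_pos'],q=s['tcp_rot'])
cv2.imwrite(f"pics/{n}.png",f)
cv2.imwrite(f"pics/{n}c.png",cv2.resize(f[130:330,180:380],None,fx=3,fy=3,interpolation=cv2.INTER_CUBIC))
E
python3 shot.py w2
```

```text
7.775 [ 0.5283 -0.0361  0.2573] xang 6.75 tz [-0.0036 -0.0029 -1.    ] F [-0.39 -0.42  0.55] M [ 0.002  0.162 -0.009] 0.09294316757507275 j [-0.28  0.2   1.52 -0.    1.43  1.18]
```

View pics/w2c.png

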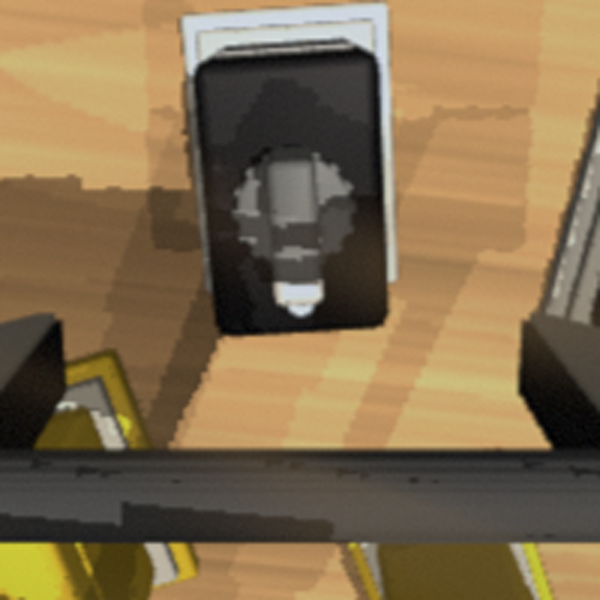

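The crop shows the grey wing parallel to the cartridge, with its white end at (298,295) over the dot at (300,310). Grey is shut. On to orange.

Emit:
{"fn": "carry_out", "kwargs": {
  "series": [
    [-0.003,-0.045,0,0,0,-2],
    [-0.003,-0.045,0,0,0,-2],
    [-0.003,-0.045,0,0,0,-2],
    [-0.003,-0.042,0,0,0,-2],
    [0,0,0,0,0,0],
    [0,0,0,0,0,0]
  ]
}}

```text
time_s: 8.57
tool_pos: [0.5122, -0.2152, 0.2476]
tcp_rot: [1.0, -0.012, -0.009, -0.003]
contact_force: [-0.3, 0.4, -0.3]
grip_width: 0.0927
```

```bash
python3 st.py; python3 shot.py w3
```

```text
8.575 [ 0.5122 -0.2152  0.2476] xang -1.36 tz [-0.0172  0.0069 -0.9998] F [-0.25  0.44 -0.28] M [0.044 0.137 0.013] 0.09272358342626191 j [-0.6   0.26  1.46 -0.    1.44  1.  ]
```

View pics/w3c.png

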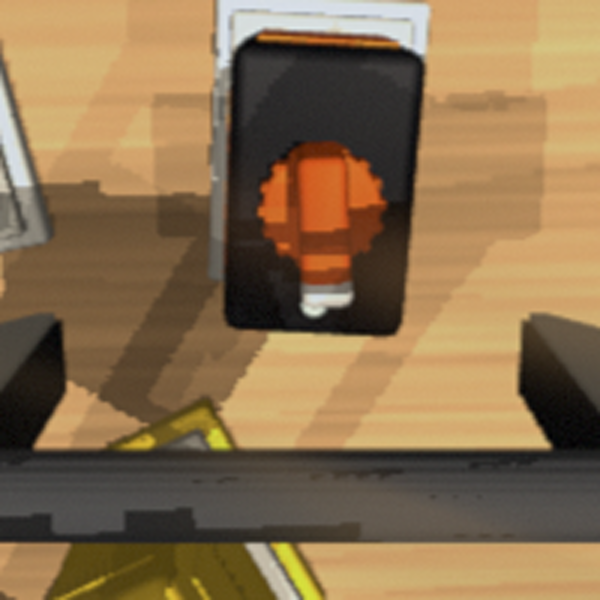

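```bash
python3 - <<'E'
from h import *
w=np.load("w3.npz");c=camera_info('wrist');T=wristT(dict(tool_pos=w['p'],tcp_rot=w['q']),c)
g=lambda x,y,z:px(c,T,180+x/3-.33,130+y/3-.33,z)
a=g(323,156,.167);b=g(328,307,.167);d=a-b
print(a,b,(a+b)/2,np.linalg.norm(d),np.degrees(np.arctan2(d[1],d[0])))
dot=g(313,310,.122);m=(a+b)/2-dot;print(dot,np.degrees(np.arctan2(m[1],m[0])),np.hypot(*m[:2]))
e=g(245,60,.122)-g(228,320,.122);print(np.degrees(np.arctan2(e[1],e[0])));e=g(420,65,.122)-g(398,330,.122);print(np.degrees(np.arctan2(e[1],e[0])))
E
```

```text
[ 0.53859457 -0.22386578  0.167     ] [ 0.49264061 -0.22472592  0.167     ] [ 0.51561759 -0.22429585  0.167     ] 0.04596200969530947 1.0723076527837991
[ 0.47510049 -0.22074252  0.122     ] -5.011983746168009 0.040672613597004165
-5.964131639312757
-3.9374967778270427
```

Emit:
{"fn": "carry_out", "kwargs": {
  "series": [
    [0.003,-0.009,-0.02,-0.4,-1,2.4],
    [0,0,-0.035,0,0,0],
    [0,0,-0.025,0,0,0],
    [0,0,0,0,0,0],
    [0,0,0,0,0,0]
  ]
}}

```text
time_s: 9.25
tool_pos: [0.5166, -0.2182, 0.1666]
tcp_rot: [1.0, 0.014, 0.001, 0.0]
contact_force: [0.4, 0.0, 0.1]
grip_width: 0.0928
```

```bash
python3 st.py
```

```text
9.25 [ 0.5166 -0.2182  0.1666] xang 1.64 tz [ 2.e-03 -6.e-04 -1.e+00] F [0.43 0.04 0.09] M [-0.009  0.15  -0.025] 0.0928362847930681 j [-0.6   0.32  1.59  0.    1.24  0.94]
```

Emit:
{"fn": "carry_out", "kwargs": {
  "series": [
    [-0.001,-0.006,-0.024,0,0,0],
    [0,0,0,0,0,0],
    [0,0,0,0,0,0]
  ]
}}

```text
time_s: 9.62
tool_pos: [0.5182, -0.2244, 0.1469]
tcp_rot: [1.0, 0.015, 0.004, 0.002]
contact_force: [0.9, 0.1, 0.2]
grip_width: 0.0927
```

```bash
python3 st.py
```

```text
9.625 [ 0.5182 -0.2244  0.1469] xang 1.75 tz [ 0.0082 -0.0045 -1.    ] F [0.85 0.06 0.22] M [ 0.07   0.179 -0.025] 0.09270901139501991 j [-0.61  0.34  1.61  0.    1.19  0.93]
```

Emit:
{"fn": "carry_out", "kwargs": {
  "series": [
    [-0.0025,0,-0.005,0.2,0.4,-0.5],
    [0,0,0,0,0,0],
    [0,0,0,0,0,0]
  ]
}}

```text
time_s: 10.0
tool_pos: [0.5166, -0.2248, 0.1439]
tcp_rot: [1.0, 0.011, 0.002, 0.001]
contact_force: [-0.6, -0.8, 0.4]
grip_width: 0.0926
```

Emit:
{"fn": "carry_out", "kwargs": {
  "series": [
    [0,0,0,0,0,0],
    [0,0,0,0,0,0],
    [0,0,0,0,0,0],
    [0,0,0,0,0,0],
    [0,0,0,0,0,0],
    [0,0,0,0,0,0],
    [0,0,0,0,0,0],
    [0,0,0,0,0,0],
    [0,0,0,0,0,0],
    [0,0,0,0,0,0]
  ],
  "grip": 1,
  "newtons": 25
}}

```text
time_s: 11.25
tool_pos: [0.5166, -0.2244, 0.144]
tcp_rot: [1.0, 0.011, 0.002, 0.001]
contact_force: [-0.7, 0.2, -0.8]
grip_width: 0.0147
```

```bash
python3 st.py
```

```text
11.25 [ 0.5166 -0.2244  0.144 ] xang 1.24 tz [ 0.0036 -0.0022 -1.    ] F [-0.67  0.24 -0.83] M [ 0.005  0.096 -0.   ] 0.01470762708129409 j [-0.61  0.34  1.61  0.    1.18  0.94]
```

Emit:
{"fn": "carry_out", "kwargs": {
  "series": [
    [0,0,0,0,0,7],
    [0,0,0,0,0,7],
    [0,0,0,0,0,7],
    [0,0,0,0,0,7],
    [0,0,0,0,0,7],
    [0,0,0,0,0,0]
  ]
}}

```text
time_s: 12.0
tool_pos: [0.5164, -0.2238, 0.144]
tcp_rot: [0.948, 0.319, 0.002, -0.0]
contact_force: [0.3, 0.4, -0.2]
grip_width: 0.015
```

```bash
python3 st.py
```

```text
12.0 [ 0.5164 -0.2238  0.144 ] xang 37.2 tz [ 0.0036  0.0015 -1.    ] F [ 0.32  0.4  -0.18] M [0.047 0.159 0.096] 0.01498792663573878 j [-0.61  0.34  1.61  0.    1.19  0.31]
```

Emit:
{"fn": "carry_out", "kwargs": {
  "series": [
    [0,0,0,0,0,7],
    [0,0,0,0,0,7],
    [0,0,0,0,0,7],
    [0,0,0,0,0,7],
    [0,0,0,0,0,6],
    [0,0,0,0,0,0]
  ]
}}

```text
time_s: 12.75
tool_pos: [0.5159, -0.2234, 0.144]
tcp_rot: [0.813, 0.582, 0.002, -0.001]
contact_force: [0.1, -0.1, -0.9]
grip_width: 0.0148
```

```bash
python3 st.py
```

```text
12.75 [ 0.5159 -0.2234  0.144 ] xang 71.19 tz [ 0.0012  0.0039 -1.    ] F [ 0.11 -0.1  -0.85] M [0.053 0.053 0.112] 0.014776371981402399 j [-0.61  0.34  1.61  0.    1.19 -0.28]
```

Emit:
{"fn": "carry_out", "kwargs": {
  "series": [
    [0,0,0,0,0,2.5],
    [0,0,0,0,0,2.5],
    [0,0,0,0,0,0]
  ]
}}

```text
time_s: 13.12
tool_pos: [0.5159, -0.2234, 0.144]
tcp_rot: [0.79, 0.613, 0.002, -0.001]
contact_force: [1.0, 0.7, -0.2]
grip_width: 0.0152
```

```bash
python3 st.py
```

```text
13.125 [ 0.5159 -0.2234  0.144 ] xang 75.61 tz [ 7.e-04  4.e-03 -1.e+00] F [ 1.01  0.7  -0.21] M [0.06  0.041 0.084] 0.015151465625569556 j [-0.61  0.34  1.61  0.    1.19 -0.36]
```

Emit:
{"fn": "carry_out", "kwargs": {
  "series": [
    [0,0,0,0,0,2.5],
    [0,0,0,0,0,2.5],
    [0,0,0,0,0,0]
  ]
}}

```text
time_s: 13.5
tool_pos: [0.5158, -0.2235, 0.1441]
tcp_rot: [0.766, 0.643, 0.002, -0.001]
contact_force: [0.2, 1.5, 0.1]
grip_width: 0.0153
```

```bash
python3 st.py
```

```text
13.5 [ 0.5158 -0.2235  0.1441] xang 80.01 tz [ 6.0e-04  4.3e-03 -1.0e+00] F [0.2  1.48 0.05] M [ 0.144  0.065 -0.595] 0.015305785128181437 j [-0.61  0.34  1.61  0.    1.19 -0.44]
```

The moment reached −0.6 N m, so orange is at its open stop. I'll release, lift and check.

Emit:
{"fn": "carry_out", "kwargs": {
  "series": [
    [0,0,0,0,0,0],
    [0,0,0,0,0,0],
    [0,0,0,0,0,0],
    [0,0,0,0,0,0],
    [0,0,0,0,0,0],
    [0,0,0,0,0,0]
  ],
  "grip": 0
}}

```text
time_s: 14.25
tool_pos: [0.516, -0.2239, 0.144]
tcp_rot: [0.767, 0.642, 0.001, -0.001]
contact_force: [0.2, -0.4, -0.1]
grip_width: 0.0706
```

Emit:
{"fn": "carry_out", "kwargs": {
  "series": [
    [0,0,0.02,0,0,0],
    [0,0,0.04,0,0,0],
    [0,0,0.04,0,0,0],
    [0,0,0.015,0,0,0],
    [0,0,0,0,0,0],
    [0,0,0,0,0,0]
  ]
}}

```text
time_s: 15.0
tool_pos: [0.5143, -0.2228, 0.2588]
tcp_rot: [0.767, 0.642, 0.001, -0.004]
contact_force: [-0.2, 0.1, -0.6]
grip_width: 0.0932
```

```bash
python3 st.py; python3 shot.py w4; python3 - <<'E'
from h import *
import cv2
t=cv2.cvtColor(grab_frame("scene"),cv2.COLOR_RGB2BGR)
cv2.imwrite("pics/s4.png",cv2.resize(t[120:320,150:410],None,fx=3,fy=3,interpolation=cv2.INTER_CUBIC))
E
```

```text
15.0 [ 0.5143 -0.2228  0.2588] xang 79.82 tz [-0.0038  0.0064 -1.    ] F [-0.23  0.07 -0.58] M [-0.066  0.048  0.024] 0.09323406253553937 j [-0.61  0.26  1.44  0.    1.45 -0.43]
```

View pics/w4c.png

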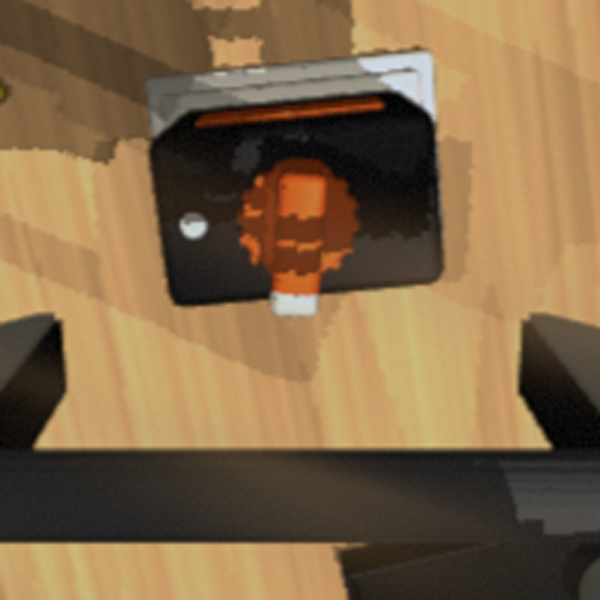

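View pics/s4.png

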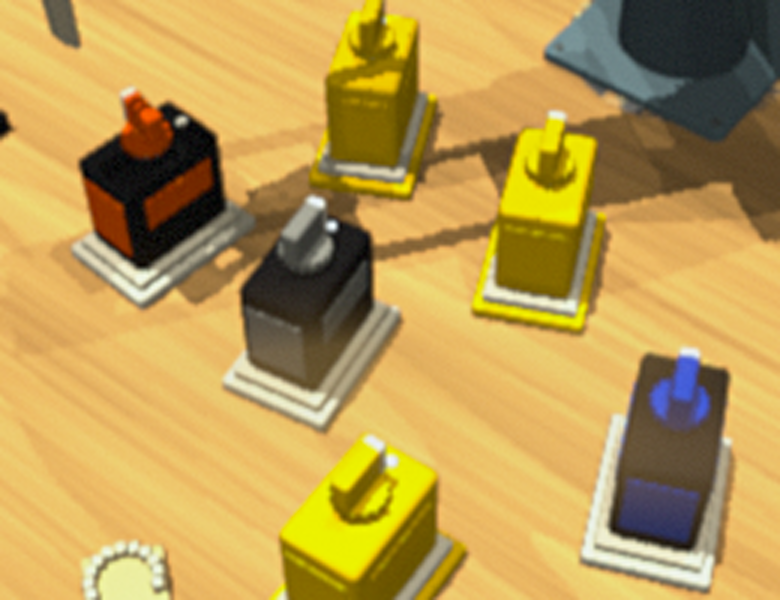

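The orange wing's white end is now at (294,305), measured at about 76° against an expected open stop of about 75°. In the scene view the grey wing is in line with its dot and blue is unmoved.

```bash
python3 -c "
from rig import r
print(r.finish_job())"
```

```text
the job is handed in; nothing more can be done
None
```

I screwed the grey cap clockwise to its shut stop first, then unscrewed the orange cap counterclockwise to its open stop. The job was handed in at about 15 s of robot time, with the gripper open and clear above the caps.

- **Grey:** the moment at the wrist rose to about 0.55 N m at the end of the turn, well above the 0.12 N m it takes to turn the cap. After release, the wing lay parallel to the cartridge within about 1°, with its white end at the dot.
- **Orange:** the moment rose to about 0.6 N m at the end of the turn. After release, the wing stood at about 76°, against about 75° expected for fully open. The opening from shut came out at about 80–82°, against 80.2° expected, and the difference is within my reading error.
- **Blue:** it was never touched, and it looks unchanged in the last picture, which I judged by eye only.

The gripper turned 2–4° past where each cap stopped, because the pads slipped on the wing. No check failed.

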